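# Stop and clamp a suitcase carry handle in the drilling jig

### The job

A suitcase carry handle lies loose in the drilling jig and has to be made ready for drilling. With a fingertip, push it along the jig's fence until its end is hard against the end stop under the drill bush, then push the red-knobbed clamp lever round anticlockwise as far as it goes, so that its cam holds the handle tight against the fence and still hard against the end stop, and take your hand away. Do not lift the handle off the jig, and leave the other things on the bench alone.

Things in the scene. Friction and masses are not known exactly. Their poses are not given: they have to be found in the camera images.
- jig: Drilling jig bolted to the bench: plywood plate 220 (x) x 300 (y) x 18 mm. Origin: centre of the plate's underside, on the bench; z up, yaw within 0.3 rad. On the plate, along y, an aluminium fence 10 mm thick, 26 mm high, working face at x = +35 mm facing -x; an end stop at +y; a clamp lever on the -x side. Bolt heads 3 mm high.
- stop_face (a point): Point on the working face of the aluminium end stop (60 mm wide in x, 20 thick, 26 high; face at jig y = +100 mm, facing -y) where the middle of the handle's end comes to rest, 7 mm above the plate, 25 above the bench. Jig axes. From the stop's top a dark steel arm 18 mm wide with a drill bush reaches 30 mm back (-y) over the handle's end, 25 to 39 mm above the plate.
- handle: Suitcase carry handle, loose on the plate, about 220 g: black base strip 44 (x) x 190 (y) x 14 mm high, with a silver arched grip 16 mm thick over its middle 136 mm, top 42 mm above the plate. Origin: centre of the strip's underside; y along the strip towards the stop. Starts 25 to 75 mm short of the stop, up to 7 mm off the fence and nearly parallel to it.
- handle_home_end (a point): Middle of the strip's end face nearest the end stop, 7 mm above the plate, handle axes. With the handle fully home it is at stop_face.
- handle_push_end (a point): Middle of the strip's other end face (-y end), 7 mm above the plate, handle axes. The upright face to push on is 44 mm wide and 14 mm high; above the strip's outer 27 mm there is nothing.
- lever_pivot (a point): On the upright axis of the clamp lever, at mid-height of its arm: 22 mm above the plate, 40 mm above the bench; jig axes. Hub 30 mm across, top 32 mm above the plate, bolt head 38 mm. Under the hub a steel cam disc, 44 mm across and 8 mm off-centre, 1 to 14 mm above the plate, bears on the side of the handle's strip.
- lever_knob (a point): Centre of the red ball knob (30 mm across) at the end of the lever's arm, 148 mm from the pivot axis, at lever_pivot's height; turns with the lever. The arm is a straight level dark steel bar 16 mm wide, from 15 to 29 mm above the plate, running from hub to knob.
- lever (a joint): Turn of the clamp lever, rad, growing anticlockwise seen from above: 0 open (arm 120 degrees anticlockwise from jig +x), stop at 1.9 (229 degrees). Starts at 0 to 0.35, stays where left. About 2 N at 110 mm from the pivot moves it; from about 1.5 the cam bears on a handle lying at the fence and the push grows to 5 to 10 N. Tight from 1.6 to the stop.
- marker: Marker pen lying on the plate behind the fence, 132 mm long, 16 mm thick. Bystander; origin at its underside.
- caster: Spare twin spinner wheel standing on its mounting plate, 58 x 50 x 72 mm high. Bystander; origin under the plate's centre.
- wheel: Spare black wheel lying flat, 64 mm across, 24 mm high. Bystander; origin at the centre of its underside.
- jar: Small glass jar with a metal lid, 52 mm across, 65 mm high. Bystander; origin at the centre of its underside.
- tape: Amber roll of tape lying flat, 92 mm across, 24 mm high. Bystander; origin at the centre of its underside.
- screwdriver: Screwdriver with a green handle, lying on the bench. Bystander; origin at its underside.
Not all that is in view belongs to the job. Leave any orange or pink look-alike of the handle alone.

How it is judged (in metres and radians):
On the way, in this order (a step that is already met when the one before it is completed fails the run):
1. the handle's end is against the end stop while the lever is still open (y of handle_home_end in the frame of jig between 0.097 and 0.104 m and z of handle_home_end in the frame of jig below 0.031 m and value of joint lever below 0.9 rad), for 0.2 s.
2. the lever is swung round and its cam grips the handle (value of joint lever above 1.6 rad and contact force between handle and lever above 15 N), for 0.2 s.
At the end, for the whole second after the job is handed in: The handle lies flat on the jig plate, its end within 3 mm of the end stop and its long side within 2.5 mm of the fence at both ends; the lever rests at 1.6 rad or more (stop at 1.9) and its cam presses on the handle with more than 15 N; nothing moves (all of step 2 and y of handle_home_end in the frame of jig between 0.097 and 0.104 m and z of handle_home_end in the frame of jig below 0.031 m and x of each of handle_home_end, handle_push_end in the frame of jig above 0.0105 m and velocity of joint lever between -0.05 and 0.05 rad/s and linear speed of handle below 0.01 m/s); the robot touches nothing.
It fails at once if the handle is lifted or tipped off the jig plate (z of any of handle_home_end, handle_push_end in the frame of jig above 0.035 m).
It fails at once if something else on the bench is moved by more than 25 mm (distance of any of marker, caster, wheel, jar, tape, screwdriver from where it was at the start of the episode above 0.025 m).
It also fails if it takes over 51 s, if anything falls off the work surface, if the arm or the gripper's body presses on something with over 40 N, if the wrist force passes 120 N, or if a joint passes its speed limit or range.

### The arm

A 6-joint arm with a two-finger parallel gripper is mounted at the origin on the work surface. World frame = base frame: x ahead of the robot, y to its left, z up, the work surface at z = 0. Lengths are in mm, angles in rad, forces in N, time in s.
With the tool pointing down it reaches from about 350 to 975 mm from the base axis. Payload 7.1 kg.
Tool frame: the origin (TCP) lies midway between the tips of the shut fingers; the grasp point (between the pads) lies 19 mm behind it (ctrl.pinch_z is the distance from the TCP to the grasp point, in mm); z points along the fingers, y is the direction in which the jaws open and shut (so a half turn about z gives the same grasp; the last joint's range is limited). The gripper opens to 88 mm and grips with 3 to 60 N. Pads are 20 mm wide; open, the fingers measure 115 mm over their backs; the gripper's body (75 mm by 178 mm) begins 61 mm behind the grasp point.
Start: joints at [1.17, 0.423, 1.63, -0, 1.089, -0.019], TCP at [232.837, 579.993, 222.675] pointing down, gripper open.
Joint ranges: [-3, 3], [-0.9, 2.11], [0.09, 2.58], [-1.31, 4.45], [0.11, 2.69], [-2.54, 2.54]. Speed limits (rad/s): [2.39, 2.39, 3.01, 3.14, 3.14, 3.14].

### API

Orientations are given as a rotation vector (axis times angle).
In Python, from workcell import ctrl gives the robot as it stands.
- The arm moves only by the tool jog_arm, never from a script. Its arguments are lists of equal length, an entry for each row: "xyz": the shift along the world's x, y, z in mm, a list of three; "yaw": the turn about the world's z in degrees. A call has 1 to 20 rows; each row shifts and turns the pose as measured when the row begins; what a row does not reach is not made up. A row lasts 1/12 s, in which the tool goes at most 41.7 mm and 7.16 degrees, less where a joint would pass 70% of its speed; a pose out of reach is approached as far as the arm can. A call with a gripper value outside its range is refused whole. "gripper" is the closure, from 0 (fully open) to 1 (shut), set as the call begins (left out, the last holds). The fingers move at their own pace and stop on an object; the grip force is fixed at half the most. Time passes only in rows, so rows that do not move let the fingers close. It gives the time, the measured TCP pose, the force and the opening at its end, in the units of the state.
- ctrl.get_obs(): the state, without advancing time (a new reading comes with each control period).
- ctrl.get_image(name): name is "scene" or "top" or "wrist"; returns a dict with "img" (384x512x3 uint8, blue, green, red), "K" (3x3 intrinsics, pixels), "k1" (the pictures are not rectified: a ray, as slopes to the right and down, at radius r is drawn at 1 + k1 r^2 times it, then the intrinsics apply), "R" (3x3) and "t" (3): a world point X has camera coordinates R X + t. Camera axes: x right, y down, z forward; pixel columns grow to the right and rows downward; lengths in mm; the calibration is good to about 2 mm. A picture is of the moment at which its call begins. There is no depth.
- ctrl.close_job(): hands the job in, once; it reports no verdict.
Trained networks look in a picture, given as the dict that the camera call returned (one of the last four; its "shot" number tells which), for a name from the list of things; names that differ only in an ending like _2 or _b are one class to them, and where a whole thing is asked for, a point or a joint stands for the part that bears it (a point fixed in the world has none). Each returns a list of dicts, best first, with "confidence" (0 to 1); they miss things now and then, are a little off and sometimes report something else, mostly with a low value. They report only what shows in the picture. A call takes as long as a camera call. They do not tell look-alikes from the thing itself.
- ctrl.find_in(picture, thing): "centre" ([column, row] as shares, 0 to 1, of the picture: columns of its width, rows of its height, amid what is visible of it).
- ctrl.regions_of(picture, thing): "region" (384x512 bool, what is visible of it) and "centre" ([column, row] as shares, 0 to 1, of the picture: columns of its width, rows of its height, amid what is visible of it).
- ctrl.pinpoint(picture, thing): "centre" ([column, row] as shares, 0 to 1, of the picture: columns of its width, rows of its height: a listed point, or the origin of a listed thing).
The state is a dict: "t": time; "qpos": joint angles; "qvel": joint speeds; "joint_torque": joint torques, N m; "ee_pos": TCP position; "orientation": TCP orientation; "ft_force": force on the tool from outside, world axes, zero at the start; "moment": the same for the moment, N m; "width": finger opening in mm.
Only numpy, scipy, OpenCV 4.12 (cv2) and the standard library are available. Lean on these libraries where they do the work, as an engineer would, in place of code of your own. Each camera call takes 0.05 s, during which the arm holds its last target.

## Working session

There is one attempt and no reset: what is moved stays moved. The work goes in short steps, Python scripts to look and compute and a tool call to move; the robot and the scene stay as the last step left them, time stands still between calls to the robot, and variables do not carry over. Pictures are saved under pics/ and viewed, and the job is handed in when it is done.

Besides the shell and the picture viewer there is one more tool, called after "Request:" as name(argument=value, ...), one argument or row to a line, values as JSON. jog_arm: Moves the arm, as the interface text tells. Its arguments: {"type":"object","properties":{"xyz":{"type":"array","items":{"type":"array","items":{"type":"number"}}},"yaw":{"type":"array","items":{"type":"number"}},"gripper":{"type":"number"}},"required":["xyz","yaw"]}

```bash
ls; mkdir -p pics; cat > h.py <<'E'
import numpy as np,cv2
from workcell import ctrl
def pix2ray(im,sh):
    u=np.array(sh,float)*[512,384]
    K=np.array(im["K"]);d=[(u[0]-K[0,2])/K[0,0],(u[1]-K[1,2])/K[1,1]]
    p=np.array(d);q=p.copy()
    for _ in range(30): q=p/(1+im["k1"]*(q@q))
    R=np.array(im["R"]);t=np.array(im["t"])
    return -R.T@t, R.T@np.array([q[0],q[1],1.])
def at_z(im,sh,z):
    c,d=pix2ray(im,sh);s=(z-c[2])/d[2];return c+s*d
def proj(im,X):
    c=np.array(im["R"])@np.array(X,float)+np.array(im["t"]);q=c[:2]/c[2];q=q*(1+im["k1"]*(q@q));K=np.array(im["K"])
    return np.array([K[0,0]*q[0]+K[0,2],K[1,1]*q[1]+K[1,2]])
E
cat > look.py <<'E'
from h import *
print(ctrl.get_obs())
for n in ["scene","top","wrist"]:
    im=ctrl.get_image(n);cv2.imwrite(f"pics/{n}0.png",im["img"])
    for th,z in [("stop_face",25),("handle_home_end",25),("handle_push_end",25),("lever_pivot",40),("lever_knob",40),("jig",0),("handle",18)]:
        for r in ctrl.pinpoint(im,th)[:3]:
            c=np.array(r["centre"]);print(n,th,round(r["confidence"],2),(c*[512,384]).round(1),at_z(im,c,z).round(1))
E
python3 look.py
```

```text
pics
{'t': 0.0, 'qpos': array([ 1.16996910e+00,  4.23838060e-01,  1.63066020e+00, -4.65664496e-06,
        1.08858991e+00, -1.90107920e-02]), 'qvel': array([-0.00079127,  0.00071264,  0.00121742, -0.0001717 , -0.00152927,
        0.00098966]), 'joint_torque': array([-2.52404381e-03, -5.44628334e+01, -2.73659688e+01,  6.41357596e-02,
        2.28298717e-02, -1.34340053e-04]), 'ee_pos': array([232.65271938, 579.50424663, 221.91513645]), 'orientation': array([-5.96057519e-01, -3.08421496e+00,  2.29871233e-03]), 'ft_force': array([-0.23862227, -0.05465127, -0.4226584 ]), 'moment': array([-0.01923703,  0.02440891,  0.0126154 ]), 'width': 88.03624017111608}
scene stop_face 0.76 [266.3 226.9] [593.3  17.9  25. ]
scene handle_home_end 0.93 [247.3 232.5] [601.6 -34.6  25. ]
scene handle_home_end 0.81 [369.8 188.4] [521.6 331.   25. ]
scene handle_home_end 0.78 [183.1 159.4] [ 338.2 -183.4   25. ]
scene handle_push_end 0.94 [115.4 166.6] [ 331.4 -383.    25. ]
scene handle_push_end 0.82 [179.1 236.1] [ 583.7 -213.7   25. ]
scene lever_pivot 0.65 [230.2 211.2] [539.1 -71.   40. ]
scene lever_kn
[... 423 characters left out ...]
dle_home_end 0.57 [160.9 186.5] [504.5 333.   25. ]
top handle_push_end 0.71 [319.3 162.2] [ 583.6 -223.3   25. ]
top handle_push_end 0.65 [362.4 238.4] [ 314.4 -370.2   25. ]
top handle_push_end 0.6 [177.9 134.3] [688.  273.1  25. ]
top lever_pivot 0.72 [279.  172.2] [548.7 -79.9  40. ]
top lever_pivot 0.2 [322.  164.6] [ 573.6 -230.1   40. ]
top lever_knob 0.7 [167.5 228. ] [360.3 307.2  40. ]
top lever_knob 0.65 [249.2 201.7] [447.8  24.4  40. ]
top jig 0.7 [278.2 165.1] [577.4 -80.1   0. ]
top jig 0.26 [122.1 160.9] [599.2 479.    0. ]
top handle 0.97 [288.9 160.5] [ 591.4 -117.    18. ]
top handle 0.7 [219.5 156.7] [607.6 127.5  18. ]
top handle 0.58 [337.4 238.9] [ 313.6 -283.4   18. ]
```

```bash
python3 -c "
import cv2
for n in ['scene','top']:
    a=cv2.imread(f'pics/{n}0.png');cv2.imwrite(f'pics/{n}0b.png',cv2.resize(a,(800,600),interpolation=cv2.INTER_CUBIC))
a=cv2.imread('pics/top0.png')[110:260,200:370];cv2.imwrite('pics/topc.png',cv2.resize(a,(680,600),interpolation=cv2.INTER_CUBIC))"
```

```text
(no output)
```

View pics/scene0b.png

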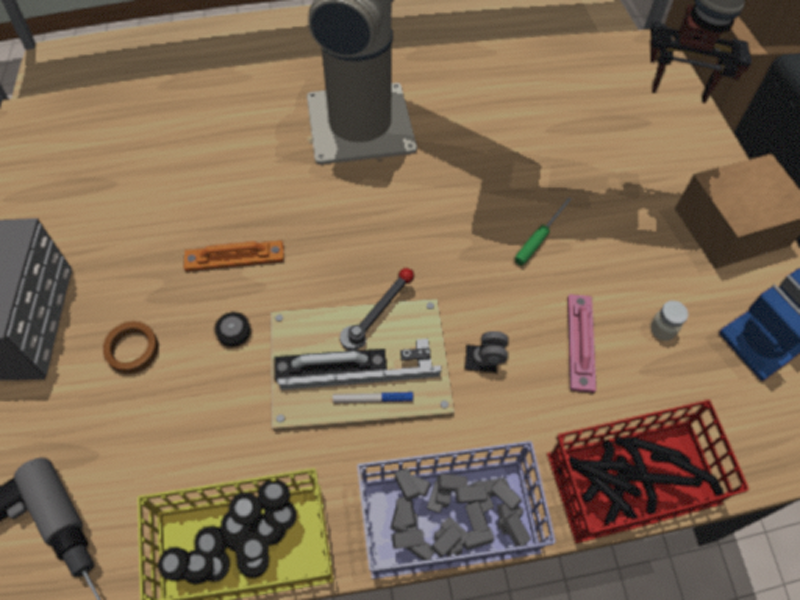

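View pics/top0b.png

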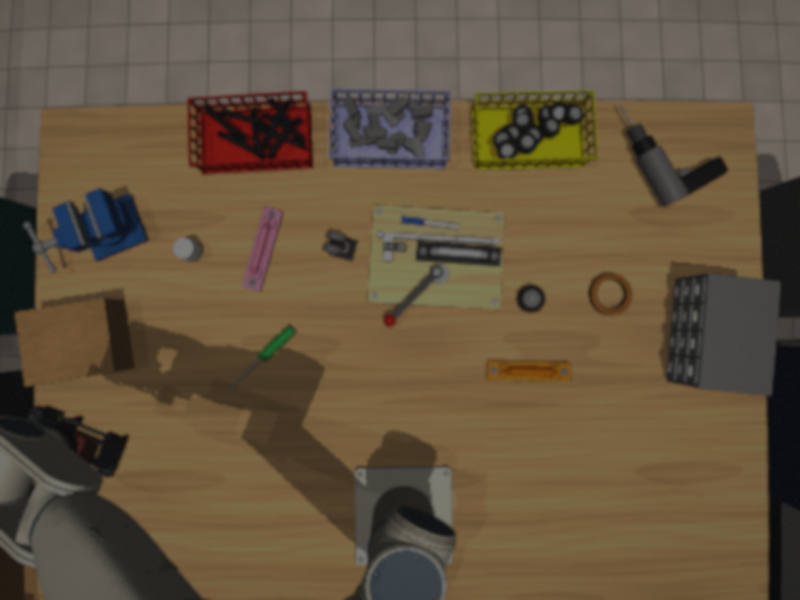

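View pics/topc.png

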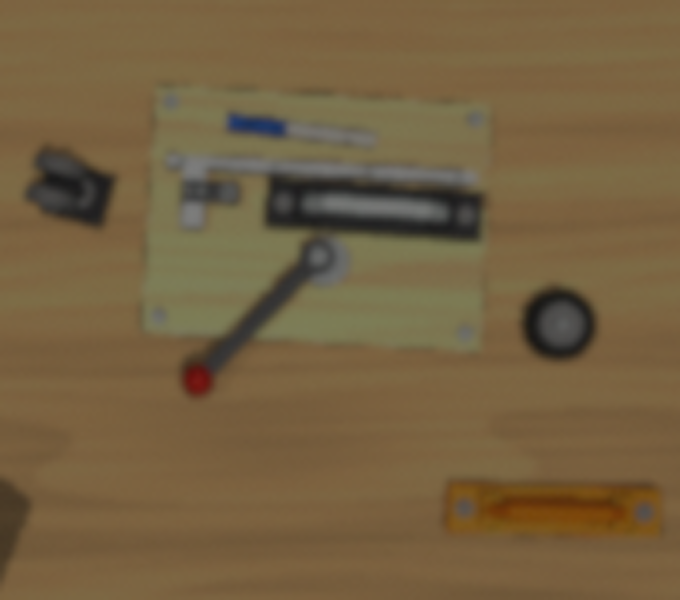

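Candidates for the handle are black on the jig (top view, 800x600 px: 458,252), orange (528,370) and pink (263,248). I choose the black one, because it lies on the plate by the fence, and the close crop confirms it. The lever's red knob is at (390,320). The jig is almost square to the world axes, with its y roughly along world y. I'll move over the jig for a closer look.

Request:
jog_arm(
  xyz=[
    [0,0,41],
    [0,0,41],
    [10,-40,5],
    [10,-40,0],
    [10,-40,0],
    [18,-37,0],
    [18,-37,0],
    [18,-37,0],
    [18,-37,0],
    [18,-37,0],
    [18,-37,0],
    [18,-37,0],
    [18,-37,0],
    [18,-37,0],
    [18,-37,0],
    [18,-37,0],
    [18,-37,0],
    [18,-37,0],
    [18,-37,0],
    [18,-37,0],
  ],
  yaw=[0,0,0,0,0,0,0,0,0,0,0,0,0,0,0,0,0,0,0,0],
  gripper=1,
)

```text
t: 2.87
ee_pos: [528.3, -104.3, 316.8]
orientation: [0.576, 3.077, 0.013]
ft_force: [0.7, 1.1, 0.4]
width: 0.8
```

```bash
cat > look2.py <<'E'
from h import *
import sys
tag=sys.argv[1]; names=sys.argv[2].split(',')
o=ctrl.get_obs();print(o["t"],o["ee_pos"].round(1),o["orientation"].round(3),o["ft_force"].round(1))
for n in names:
    im=ctrl.get_image(n);cv2.imwrite(f"pics/{n}{tag}.png",cv2.resize(im["img"],(800,600),interpolation=cv2.INTER_CUBIC))
    for th,z in [("stop_face",25),("handle_home_end",25),("handle_push_end",25),("lever_pivot",40),("lever_knob",40),("jig",0),("handle",18)]:
        for r in ctrl.pinpoint(im,th)[:2]:
            c=np.array(r["centre"]);print(n,th,round(r["confidence"],2),(c*[800,600]).round(0),at_z(im,c,z).round(1))
E
python3 look2.py 1 wrist
```

```text
2.8667 [ 528.3 -104.3  316.8] [0.576 3.077 0.013] [0.7 1.1 0.4]
wrist stop_face 0.7 [547. 270.] [596.4  18.4  25. ]
wrist handle_home_end 0.89 [494. 285.] [592.6 -33.4  25. ]
wrist handle_home_end 0.79 [228.  68.] [ 327.1 -184.7   25. ]
wrist handle_push_end 0.75 [307. 343.] [ 580.4 -222.8   25. ]
wrist handle_push_end 0.66 [ 44. 144.] [ 320.8 -367.8   25. ]
wrist lever_pivot 0.74 [436. 258.] [544.3 -76.3  40. ]
wrist lever_knob 0.79 [503. 101.] [439.5  23.7  40. ]
wrist jig 0.58 [443. 281.] [576.  -77.6   0. ]
wrist jig 0.29 [650. 224.] [596.8 133.7   0. ]
wrist handle 0.92 [401. 313.] [ 587.6 -126.5   18. ]
wrist handle 0.71 [135. 113.] [ 327.  -281.2   18. ]
```

View pics/wrist1.png

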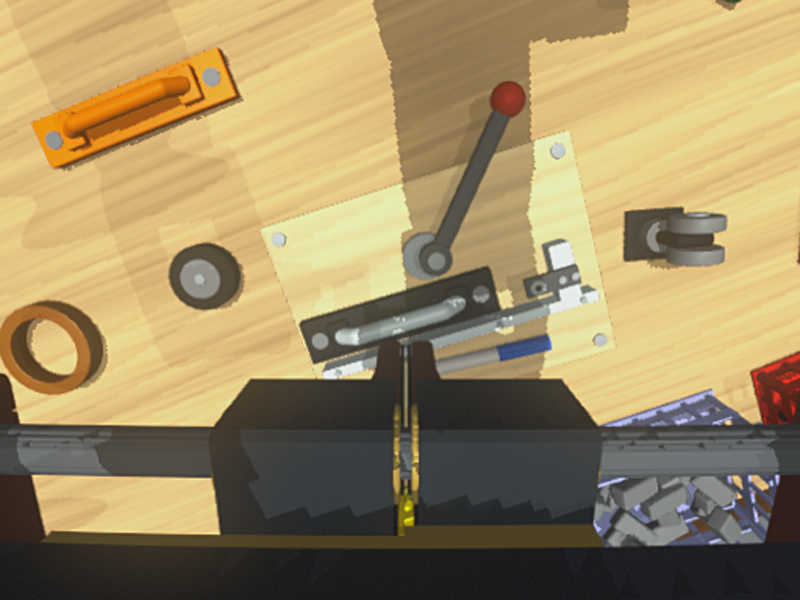

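The black handle lies parallel to the fence, about 51 mm short of the stop. Jig yaw comes out near -0.06 rad, so the push direction is about (0.064, 1). Next I bring the fingertip down behind the push end.

Request:
jog_arm(
  xyz=[
    [10,-32,-10],
    [10,-32,-20],
    [10,-32,-30],
    [10,-32,-30],
    [10,-32,-30],
    [0,0,-30],
    [0,0,-30],
    [0,0,-30],
    [0,0,-20],
    [0,0,0],
    [0,0,0],
  ],
  yaw=[5,5,5,2.5,0,0,0,0,0,0,0],
)

```text
t: 4.18
ee_pos: [580.4, -248.5, 88.7]
orientation: [0.038, 3.119, 0.014]
ft_force: [-0.3, -0.0, -0.1]
width: 0.5
```

Request:
jog_arm(
  xyz=[
    [-2,-14,0],
    [0,0,-20],
    [0,0,0],
  ],
  yaw=[-2,0,0],
)

```text
t: 4.43
ee_pos: [581.1, -263.1, 73.3]
orientation: [0.094, 3.112, 0.009]
ft_force: [-1.1, -0.3, -0.7]
width: 0.6
```

```bash
python3 look2.py 2 wrist,scene
```

```text
4.4333 [ 581.1 -263.1   73.3] [0.094 3.112 0.009] [-1.1 -0.3 -0.7]
wrist handle_push_end 0.79 [487. 320.] [ 579.9 -224.7   25. ]
wrist handle_push_end 0.66 [765. 289.] [573.4 -98.1  25. ]
wrist jig 0.85 [763. 289.] [580.9 -79.5   0. ]
wrist handle 0.63 [690. 316.] [ 586.6 -127.8   18. ]
scene stop_face 0.78 [418. 359.] [602.3  19.8  25. ]
scene handle_home_end 0.84 [578. 296.] [524.6 330.4  25. ]
scene handle_home_end 0.55 [386. 362.] [599.  -35.6  25. ]
scene handle_push_end 0.76 [584. 388.] [700.6 285.   25. ]
scene handle_push_end 0.73 [276. 367.] [ 578.4 -219.4   25. ]
scene lever_pivot 0.8 [359. 329.] [536.8 -72.3  40. ]
scene lever_knob 0.92 [408. 275.] [442.1  30.2  40. ]
scene jig 0.86 [360. 367.] [589.7 -78.1   0. ]
scene handle 0.87 [578. 342.] [613.4 304.3  18. ]
```

View pics/wrist2.png

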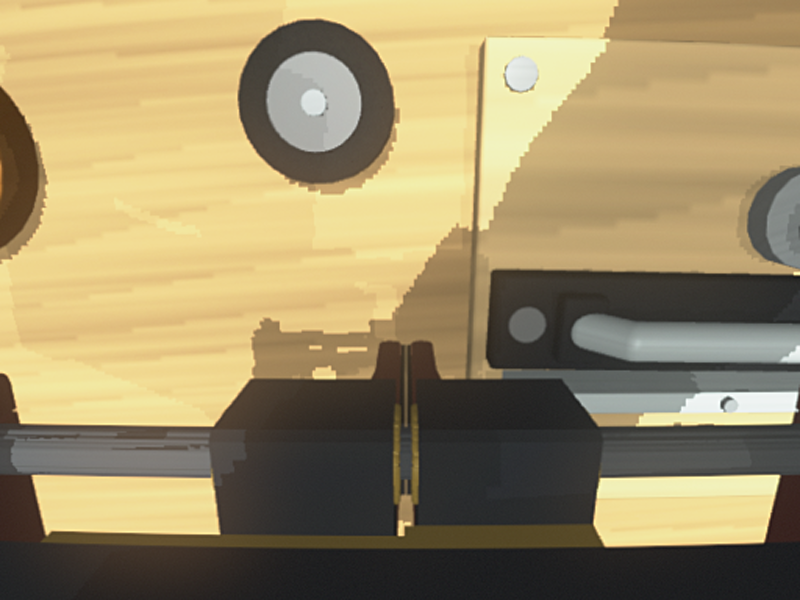

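The wrist view shows the push end at (490,320) px, about (580, -224) mm, clear of the fingertip. I'll go down to z≈24 and start pushing.

Request:
jog_arm(
  xyz=[
    [-1,0,-25],
    [0,0,-18],
    [0,0,-6],
    [0,0,0],
    [0.6,10,0],
    [0.6,10,0],
    [0.5,8,0],
    [0.5,8,0],
    [0,0,0],
  ],
  yaw=[0,0,0,0,0,0,0,0,0],
)

```text
t: 5.98
ee_pos: [585.7, -224.4, 27.2]
orientation: [0.092, 3.105, 0.005]
ft_force: [-0.2, 0.5, 0.3]
width: 0.5
```

Request:
jog_arm(
  xyz=[
    [-2,-2,-1],
    [-2,0,-2],
    [0,0,0],
    [0.4,6,0],
    [0.4,6,0],
    [0.4,6,0],
    [0,0,0],
  ],
  yaw=[0,0,0,0,0,0,0],
)

```text
t: 6.57
ee_pos: [583.8, -207.2, 25.7]
orientation: [0.091, 3.102, 0.002]
ft_force: [-0.3, 0.4, 0.1]
width: 0.6
```

```bash
python3 look2.py 3 wrist
```

```text
6.5667 [ 583.8 -207.2   25.7] [9.100e-02 3.102e+00 2.000e-03] [-0.3  0.4  0.1]
wrist handle_push_end 0.93 [432. 368.] [ 583.3 -196.1   25. ]
wrist handle_push_end 0.68 [683. 357.] [ 584.8 -106.2   25. ]
wrist handle 0.6 [687. 355.] [ 587.4 -100.7   18. ]
```

View pics/wrist3.png

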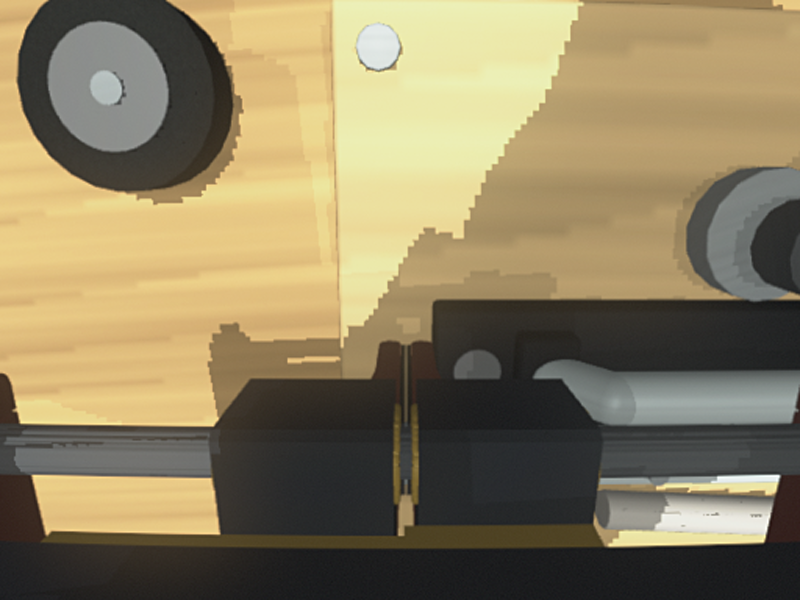

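The strip is in contact with the fingertip (432,368 px) and has moved about 27 mm. About 25 mm remain.

Request:
jog_arm(
  xyz=[
    [0,6,0],
    [0,6,0],
    [0,5,0],
    [0,4,0],
    [0,2,0],
    [0,2,0],
  ],
  yaw=[0,0,0,0,0,0],
)

```text
t: 7.47
ee_pos: [583.8, -181.6, 25.8]
orientation: [0.093, 3.101, 0.001]
ft_force: [-0.6, -0.4, -0.0]
width: 0.5
```

Request:
jog_arm(
  xyz=[
    [0,1,0],
    [0,1,0],
  ],
  yaw=[0,0],
)

```text
t: 7.63
ee_pos: [584.1, -180.6, 26.0]
orientation: [0.09, 3.1, -0.003]
ft_force: [-2.2, -12.2, -0.9]
width: 0.4
```

Request:
jog_arm(
  xyz=[
    [0,1,0],
    [0,1,0],
  ],
  yaw=[0,0],
)

```text
t: 7.8
ee_pos: [584.4, -180.8, 26.3]
orientation: [0.088, 3.099, -0.008]
ft_force: [-1.5, -6.1, -1.1]
width: 0.2
```

The force rose, which suggests the handle is against the stop. I'll hold and check.

Request:
jog_arm(
  xyz=[
    [0,1,0],
    [0,1,0],
    [0,1,0],
    [0,0,0],
  ],
  yaw=[0,0,0,0],
)

```text
t: 8.13
ee_pos: [584.5, -181.2, 26.5]
orientation: [0.087, 3.098, -0.015]
ft_force: [-0.4, -0.7, -0.3]
width: 0.3
```

```bash
python3 look2.py 4 scene,top; python3 -c "
import cv2
a=cv2.imread('pics/scene4.png')[270:450,240:480];cv2.imwrite('pics/s4c.png',cv2.resize(a,(800,600),interpolation=cv2.INTER_CUBIC))"
```

```text
8.1333 [ 584.5 -181.2   26.5] [ 0.087  3.098 -0.015] [-0.4 -0.7 -0.3]
scene stop_face 0.82 [415. 359.] [601.7  14.3  25. ]
scene handle_home_end 0.93 [417. 354.] [592.6  19.1  25. ]
scene handle_home_end 0.93 [577. 295.] [523.3 328.6  25. ]
scene handle_push_end 0.86 [587. 389.] [703.8 290.2  25. ]
scene handle_push_end 0.82 [307. 366.] [ 585.6 -168.    25. ]
scene lever_pivot 0.63 [360. 328.] [535.3 -69.6  40. ]
scene lever_knob 0.84 [408. 280.] [452.7  27.5  40. ]
scene lever_knob 0.43 [483. 363.] [633.4 123.3  40. ]
scene jig 0.8 [361. 370.] [596.3 -77.4   0. ]
scene jig 0.59 [359. 329.] [514.5 -69.9   0. ]
scene handle 0.82 [363. 363.] [590.9 -73.9  18. ]
scene handle 0.77 [227. 256.] [ 330.4 -295.6   18. ]
top stop_face 0.56 [393. 244.] [606.9  15.5  25. ]
top handle_home_end 0.87 [253. 297.] [492.2 329.2  25. ]
top handle_home_end 0.77 [395. 255.] [583.6  11.4  25. ]
top handle_push_end 0.78 [270. 209.] [691.  292.3  25. ]
top handle_push_end 0.41 [568. 371.] [ 317.8 -375.2   25. ]
top lever_pivot 0.91 [430. 273.] [540.2 -66.7  40. ]
top lever_knob 0.52 [397. 315.] [448.    6.8  40. ]
top jig 0.71 [438. 260.] [572.6 -88.5   0. ]
top handle 0.97 [265. 248.] [602.7 303.2  18. ]
top handle 0.61 [436. 250.] [592.8 -82.7  18. ]
```

View pics/s4c.png

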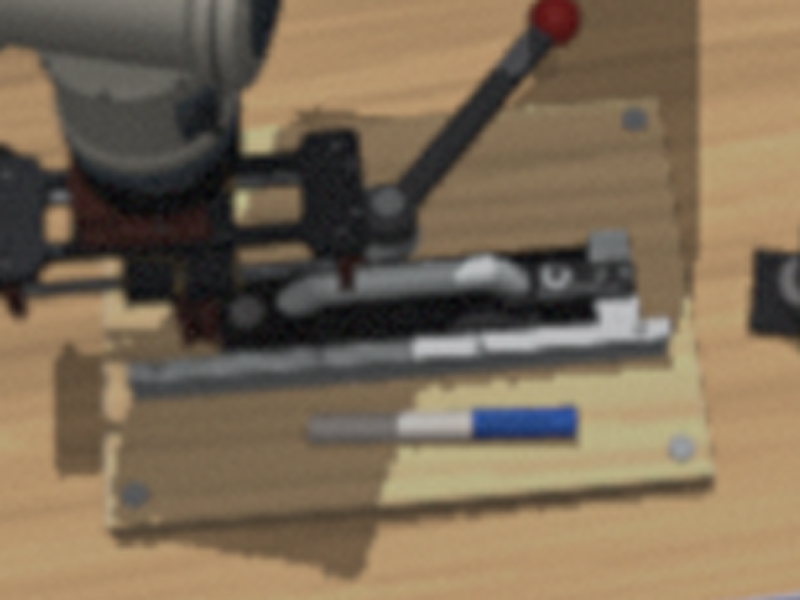

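The handle's end sits at the stop under the bush, and the push end is at y≈-171 as predicted. I'll give one slightly firmer press to make sure.

Request:
jog_arm(
  xyz=[
    [0,2.5,0],
    [0,2.5,0],
    [0,2,0],
  ],
  yaw=[0,0,0],
)

```text
t: 9.18
ee_pos: [586.2, -180.9, 27.7]
orientation: [0.082, 3.093, -0.03]
ft_force: [-1.3, -11.2, -0.9]
width: 0.3
```

Home is confirmed: 11 N on the fingertip and no motion. Now I back off, lift, and go round to the open side of the lever arm.

Request:
jog_arm(
  xyz=[
    [0,-5,0],
    [0,-8,0],
    [0,0,30],
    [0,0,35],
    [0,0,15],
    [-13,27,0],
    [-15,33,0],
    [-15,33,0],
    [-15,33,0],
    [-15,33,0],
    [-15,33,0],
    [-7,14,0],
    [0,0,0],
    [0,0,0],
  ],
  yaw=[0,0,0,0,0,0,0,0,0,0,0,0,0,0],
)

```text
t: 10.35
ee_pos: [486.9, 18.9, 111.5]
orientation: [0.091, 3.091, -0.017]
ft_force: [0.4, -0.7, 0.1]
width: 0.3
```

```bash
python3 look2.py 5 wrist
```

```text
10.35 [486.9  18.9 111.5] [ 0.091  3.091 -0.017] [ 0.4 -0.7  0.1]
wrist stop_face 0.82 [413. 482.] [599.4  17.5  25. ]
wrist handle_push_end 0.81 [100. 477.] [ 587.5 -172.    25. ]
wrist lever_pivot 0.8 [235. 420.] [543.8 -75.4  40. ]
wrist lever_knob 0.73 [415. 210.] [438.7  27.1  40. ]
```

View pics/wrist5.png

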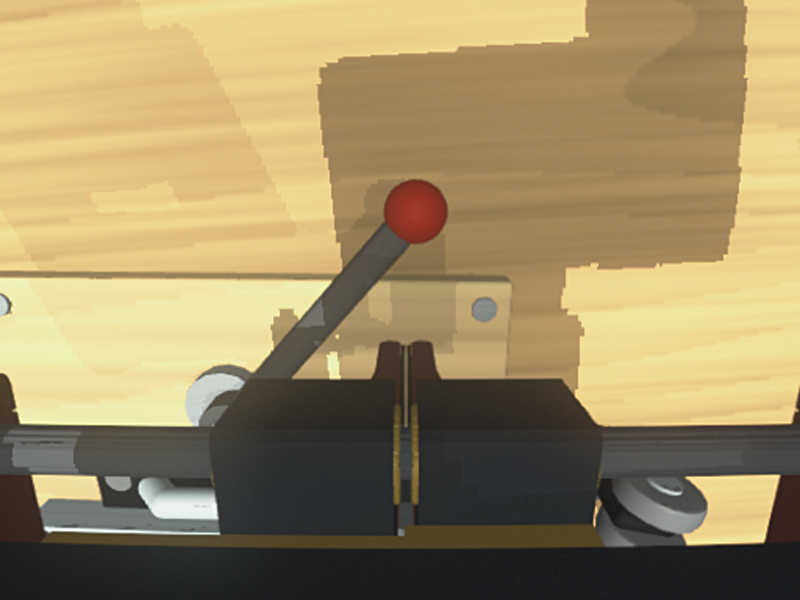

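The arm and knob (415,210 px) match the earlier measurements: pivot (544,-76), knob (439,26), angle 136°. I'll descend on the +x+y side of the arm.

Request:
jog_arm(
  xyz=[
    [5,9,-20],
    [0,0,-25],
    [0,0,-20],
    [0,0,-10],
    [0,0,-4],
    [0,0,0],
  ],
  yaw=[0,0,0,0,0,0],
)

```text
t: 11.25
ee_pos: [495.7, 24.3, 30.6]
orientation: [0.103, 3.086, -0.018]
ft_force: [-0.1, 0.5, 0.0]
width: 0.2
```

Request:
jog_arm(
  xyz=[
    [-8,-5,0],
    [-8,-5,0],
    [-7,-6,0],
    [-7,-6,0],
    [-6,-7,0],
    [-5,-8,0],
    [-5,-8,0],
    [-5,-8,0],
    [0,0,0],
  ],
  yaw=[0,0,0,0,0,0,0,0,0],
)

```text
t: 12.0
ee_pos: [442.8, -34.5, 35.0]
orientation: [0.104, 3.075, -0.017]
ft_force: [-0.4, 2.3, -1.5]
width: 0.7
```

Request:
jog_arm(
  xyz=[
    [-4,-7,-2],
    [-3,-8,-2],
    [-2,-8,-1],
    [-1,-8,-1],
    [0,-8,-1],
    [0,-8,0],
    [0,0,0],
  ],
  yaw=[0,0,0,0,0,0,0],
)

```text
t: 12.58
ee_pos: [430.9, -86.6, 27.1]
orientation: [0.105, 3.077, -0.016]
ft_force: [0.7, 1.0, 0.8]
width: 0.6
```

```bash
python3 look2.py 6 wrist
```

```text
12.5833 [430.9 -86.6  27.1] [ 0.105  3.077 -0.016] [0.7 1.  0.8]
wrist handle_home_end 0.7 [81. 78.] [ 327.3 -178.    25. ]
wrist lever_knob 0.95 [306. 309.] [ 401.4 -114.    40. ]
```

View pics/wrist6.png

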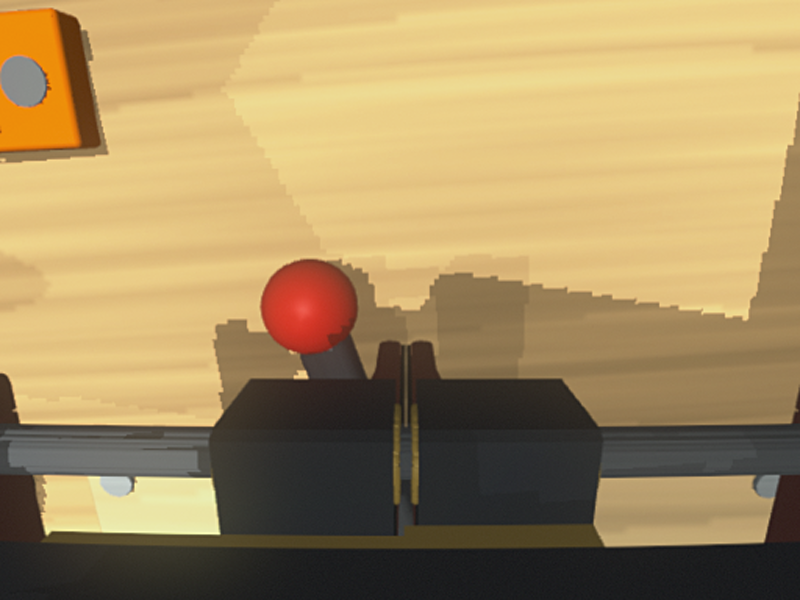

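The knob is at (306,309) px, giving 195° (lever ≈1.37 rad), as planned. I'll continue to the stop.

Request:
jog_arm(
  xyz=[
    [1,-7,1],
    [2,-7,1],
    [2,-7,1],
    [3,-7,0],
    [3,-6,0],
  ],
  yaw=[0,0,0,0,0],
)

```text
t: 13.4
ee_pos: [439.7, -118.6, 29.9]
orientation: [0.098, 3.083, -0.011]
ft_force: [0.9, 13.2, 0.9]
width: 0.5
```

Request:
jog_arm(
  xyz=[
    [4,-7,0],
    [4,-7,0],
    [4,-6,0],
    [4,-6,0],
  ],
  yaw=[0,0,0,0],
)

```text
t: 13.73
ee_pos: [448.8, -140.5, 28.8]
orientation: [0.104, 3.101, 0.007]
ft_force: [-4.9, 21.3, 7.2]
width: 0.3
```

Request:
jog_arm(
  xyz=[
    [2,-3,0],
    [2,-3,0],
  ],
  yaw=[0,0],
)

```text
t: 13.9
ee_pos: [448.2, -144.2, 28.1]
orientation: [0.107, 3.112, 0.017]
ft_force: [-7.5, 21.0, 8.0]
width: 0.4
```

Request:
jog_arm(
  xyz=[
    [3,-2,0],
    [3,-2,0],
  ],
  yaw=[0,0],
)

```text
t: 14.07
ee_pos: [447.0, -144.9, 27.2]
orientation: [0.11, 3.127, 0.029]
ft_force: [-6.3, 13.5, 10.7]
width: 0.5
```

```bash
python3 look2.py 7 wrist
```

```text
14.0667 [ 447.  -144.9   27.2] [0.11  3.127 0.029] [-6.3 13.5 10.7]
wrist handle_home_end 0.8 [243.  17.] [ 329.5 -184.4   25. ]
wrist lever_knob 0.67 [284. 373.] [ 439.1 -182.6   40. ]
```

View pics/wrist7.png

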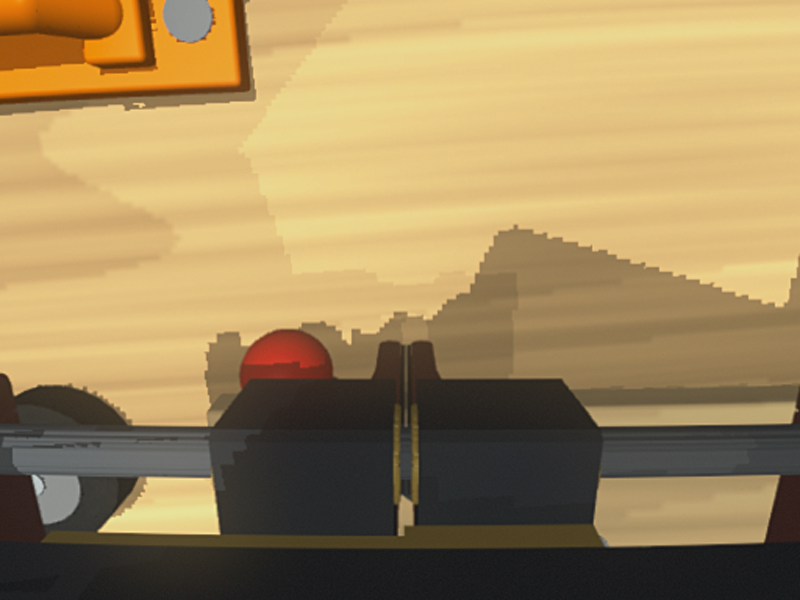

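The knob is at about 225°, so the lever is at its stop (≈1.9 rad). Withdrawing.

Request:
jog_arm(
  xyz=[
    [-4,5,0],
    [-8,10,0],
    [-8,10,5],
    [0,0,25],
    [0,0,38],
    [0,0,40],
    [0,0,40],
    [0,0,40],
    [0,0,40],
    [0,0,0],
    [0,0,0],
  ],
  yaw=[0,0,0,0,0,0,0,0,0,0,0],
)

```text
t: 15.38
ee_pos: [418.3, -116.5, 267.0]
orientation: [0.112, 3.125, 0.025]
ft_force: [-0.4, 0.6, -0.8]
width: 0.6
```

```bash
python3 look2.py 8 wrist,top
```

```text
15.3833 [ 418.3 -116.5  267. ] [0.112 3.125 0.025] [-0.4  0.6 -0.8]
wrist stop_face 0.46 [454. 399.] [551.3 -76.4  25. ]
wrist handle_home_end 0.71 [300. 148.] [ 326.  -187.5   25. ]
wrist lever_pivot 0.61 [456. 400.] [544.9 -75.8  40. ]
wrist lever_knob 0.81 [319. 294.] [ 441.1 -183.7   40. ]
wrist handle 0.66 [188. 157.] [ 324.9 -280.1   18. ]
top stop_face 0.97 [391. 246.] [603.7  18.2  25. ]
top handle_home_end 0.9 [481. 370.] [ 324.1 -178.6   25. ]
top handle_home_end 0.66 [248. 292.] [502.2 341.8  25. ]
top handle_push_end 0.83 [273. 206.] [697.7 285.2  25. ]
top handle_push_end 0.72 [569. 368.] [ 324.8 -377.5   25. ]
top lever_pivot 0.88 [439. 273.] [540.  -87.1  40. ]
top lever_pivot 0.34 [431. 227.] [641.9 -71.   40. ]
top jig 0.88 [442. 258.] [577.9 -96.8   0. ]
top handle 0.87 [260. 247.] [605.3 316.3  18. ]
top handle 0.86 [431. 251.] [591.6 -71.1  18. ]
```

View pics/wrist8.png

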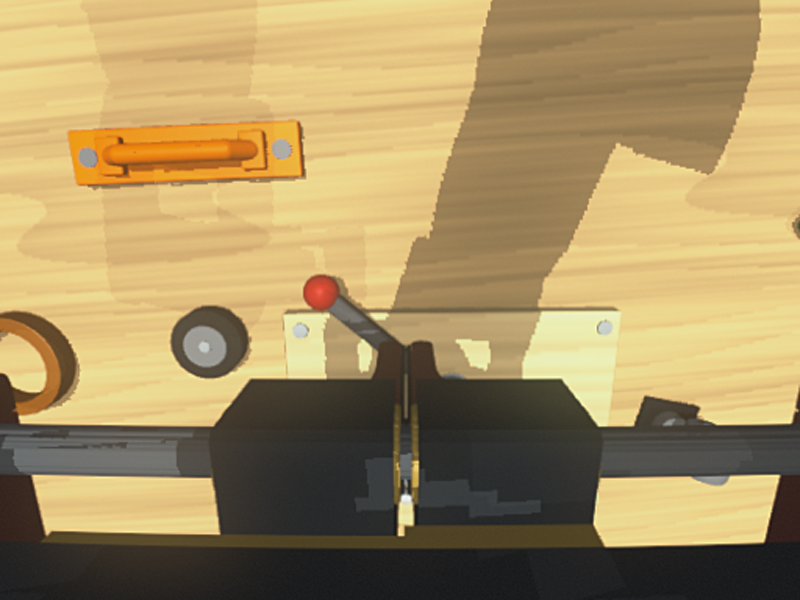

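The lever stays at its stop (knob 441,-184 → 226° world). I'll move over for a close look at the handle against the stop and fence.

Request:
jog_arm(
  xyz=[
    [10,5,20],
    [35,5,10],
    [38,5,0],
    [38,5,0],
    [38,5,0],
    [38,5,0],
    [38,5,0],
    [30,5,0],
    [0,0,0],
    [0,0,0],
  ],
  yaw=[0,0,0,0,0,0,0,0,0,0],
)

```text
t: 17.02
ee_pos: [693.0, -73.1, 294.8]
orientation: [0.115, 3.13, 0.028]
ft_force: [-0.1, -0.4, 0.3]
width: 0.2
```

```bash
python3 look2.py 9 wrist
```

```text
17.0167 [693.  -73.1 294.8] [0.115 3.13  0.028] [-0.1 -0.4  0.3]
wrist stop_face 0.65 [498. 140.] [602.8  19.2  25. ]
wrist handle_home_end 0.66 [499. 135.] [598.9  19.9  25. ]
wrist handle_push_end 0.8 [276. 142.] [ 590.3 -168.    25. ]
wrist handle_push_end 0.61 [777. 235.] [701.6 273.8  25. ]
wrist lever_pivot 0.78 [383.  74.] [546.8 -73.9  40. ]
wrist jig 0.78 [382. 120.] [576.6 -78.4   0. ]
wrist handle 0.74 [391. 139.] [595.  -71.8  18. ]
```

View pics/wrist9.png

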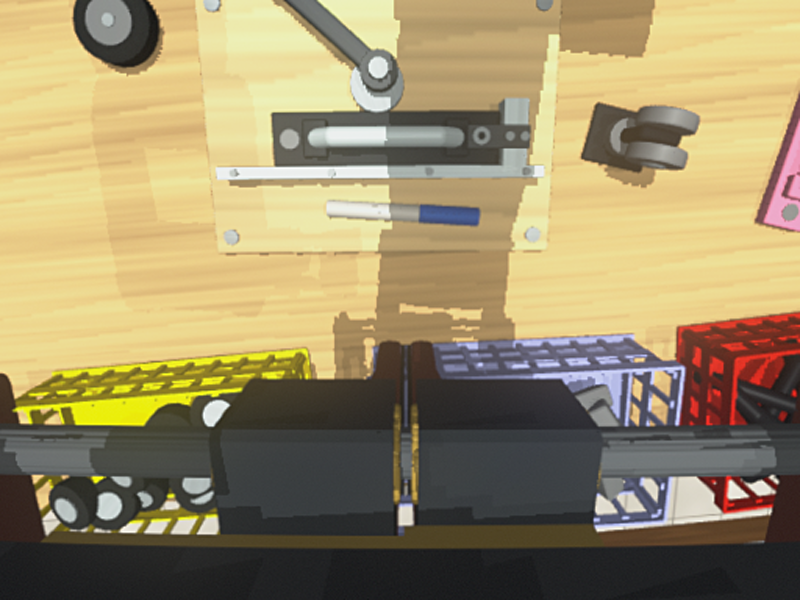

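```bash
python3 -c "
import cv2
a=cv2.imread('pics/wrist9.png')[60:200,200:560];cv2.imwrite('pics/w9c.png',cv2.resize(a,(800,311),interpolation=cv2.INTER_CUBIC))"
```

```text
(no output)
```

View pics/w9c.png

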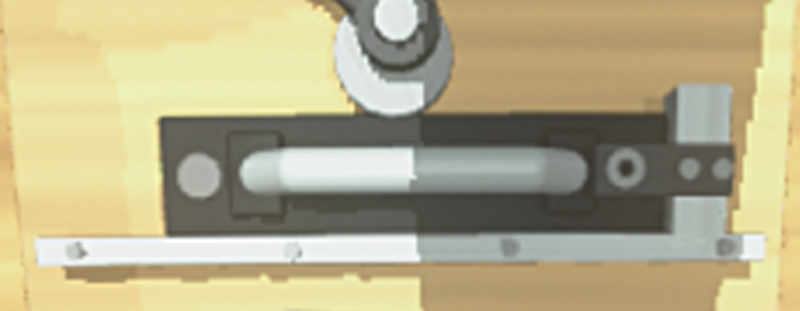

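The crop shows no gap at the stop (x≈668) or along the fence (y≈235), and the cam bears on the strip. The arm is clear, so I'm handing in.

```bash
python3 -c "
from workcell import ctrl
print(ctrl.close_job())"
```

```text
the job is handed in; nothing more can be done
None
```

The handle is clamped in the jig and ready for drilling. I handed the job in at about 17.5 s of the 51 s allowed.

- **Push to the stop:** I pushed the black handle about 52 mm along the fence with the shut fingertips. Pressing again with about 11 N did not move it, and the lever was still open at that point.
- **Clamp lever:** I swung it anticlockwise with the fingertips. The push rose to about 22 N at the end, and I then withdrew the arm.

**Last checks:**
- **Lever:** The knob stayed at about 226° in world axes after release. With a jig yaw of about -3.7°, that is close to 1.9 rad, the lever's stop.
- **Handle:** In the close-up there is no visible gap at the stop or along the fence, and the cam bears on the strip. The measured home end and stop face agree within about 1 mm along the fence. Across the fence the two readings differ by about 4 mm, which I put down to measurement scatter.
- **Bystanders:** The pen, caster and wheel looked undisturbed in the last views. I did not check the other things individually, but the arm never went near them at low height.
- **Not measured:** The cam's grip force (15 N is required) can't be read directly. I inferred it from the lever being at its stop.

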